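# Chock the gas sample cylinder on its sloping rack

### The job

The steel gas sample cylinder lies across a sloping rack and could roll off its low end. Fetch the orange wedge chock and push it, standing on the rack with its thin edge first, square against the low side of the cylinder near the middle of its length, then let go. Do not shove the cylinder out of its seat.

Things in the scene. Friction and masses are not known exactly. Their poses are not given: they have to be found in the camera images.
- seat (a point): Fixed aluminium rack plate, black edges and feet, 200 mm (x) by 140 mm (y); top 34 mm high at the high end, 17 mm at the low end. Point: on the plate's top, mid-width, midway between two thin dark rods along y (18 mm apart) that seat the cylinder; 145 mm of plate lie downhill. Axes: x level, uphill (low side is -x); z vertical; y along the cylinder. The top rises 5 degrees towards +x.
- cylinder_centre (a point): Centre of the gas sample cylinder: smooth steel, two blue bands, small brass nipple at each end; 60 mm diameter, body 100 mm long, 146 mm with nipples, 0.5 kg, free to roll (about 2 N moves it). Its y is the long axis. It starts in the shallow seat between the rods, lying along the rack's y: centre 3 mm downhill of and 31 mm above seat, up to 8 mm off along y.
- chock_grip (a point): Orange loose chock, 80 mm long (x), 40 mm wide (y), 0.12-0.2 kg, standing on the worktop. Rear half: upright block 38 x 40 x 60 mm high, black ribs on both sides, to be gripped across its 40 mm width. Front: wedge falling at 45 degrees from 30 mm to a thin edge 3 mm high. Point: mid-block, 38 mm above the underside, 61 mm behind the thin edge. Axes: x towards the thin edge, z up.
- chock_nose (a point): Middle of the thin front edge of the orange chock, on its underside. Axes as for chock_grip. With the chock standing on the rack and just touching the seated cylinder it lies 14 mm downhill of seat.
There are look-alikes about, which are no part of the job. There is more than one size of the part that bears chock_grip; the job needs the larger.

How it is judged (in metres and radians):
At the end, for the whole second after the job is handed in: The chock stands upright on the rack, thin edge towards the low side of the cylinder and at most 10 mm short of touching it, within 25 mm of the middle of the rack's width and within about 14 degrees of square; the cylinder lies still within 15 mm of where it was; the chock is released and at rest (x of chock_nose in the frame of seat between -0.0245 and 0.002 m and y of chock_nose in the frame of seat between -0.025 and 0.025 m and z of chock_nose in the frame of seat between -0.008 and 0.008 m and angle between the x axis of chock_nose and the x axis of seat, either way round below 0.27 rad and angle between chock_nose's own z axis and vertical below 0.25 rad and distance of cylinder_centre from where it was at the start of the episode below 0.015 m and linear speed of each of sample_cylinder, chock below 0.02 m/s).
It fails at once if the cylinder is knocked out of its seat (moved more than 30 mm) (distance of cylinder_centre from where it was at the start of the episode above 0.03 m).
It also fails if it takes over 32 s, if anything falls off the work surface, if the arm or the gripper's body presses on something with over 40 N, if the wrist force passes 120 N, or if a joint passes its speed limit or range.

### The arm

A 6-joint arm with a two-finger parallel gripper is mounted at the origin on a cart in front of the work surface, level with it; the furniture and walls round the work are solid. World frame = base frame: x ahead of the robot, y to its left, z up, the work surface at z = 0. Lengths are in m, angles in degrees, forces in N, time in s.
With the tool pointing down it reaches from about 0.325 to 0.85 m from the base axis. Payload 15.5 kg.
Tool frame: the origin (TCP) lies midway between the tips of the shut fingers; the grasp point (between the pads) lies r.pinch_z behind it (r.pinch_z is the distance from the TCP to the grasp point, in m); z points along the fingers, y is the direction in which the jaws open and shut (so a half turn about z gives the same grasp; the last joint's range is limited). The gripper opens to 91 mm and grips with 3 to 60 N. Pads are 32 mm wide; open, the fingers measure 118 mm over their backs; the gripper's body (76 mm by 178 mm) begins 60 mm behind the grasp point.
Start: joints at [63.856, 28.281, 77.091, -0, 74.628, -5.472], TCP at [0.221, 0.585, 0.214] pointing down, gripper open.
Joint ranges: [-166.48, 166.48], [-47.26, 123.95], [12.59, 153.08], [-70.14, 250.14], [6.76, 159.57], [-176.63, 176.63]. Speed limits (degrees/s): [108.29, 108.29, 147.25, 172.46, 172.46, 172.46].

### API

Orientations are given as [roll, pitch, yaw] about the fixed x, y, z axes, in that order (R = Rz(yaw) Ry(pitch) Rx(roll)).
In Python, from workcell import r gives the robot as it stands.
- The arm moves only by the shell command python3 -m inch 'ROWS' [OPENING] [FORCE]. ROWS is JSON, a list of rows, each a list of 4 numbers: the shift along the tool's x, y, z in mm, then the turn about the tool's z in rad. A call has 1 to 20 rows; each row is the pose to reach, as a shift and turn from the pose commanded when the call began, along the tool's axes at that moment; what a row does not reach only later rows make up. A row lasts 1/12 s, in which the tool goes at most 41.7 mm and 7.16 degrees, less where a joint would pass 70% of its speed; a pose out of reach is approached as far as the arm can. A call with a gripper value outside its range is refused whole. OPENING is the opening, from 0 (shut) to 1 (fully open), set as the call begins (- or left out, the last holds). The fingers move at their own pace and stop on an object; FORCE is the grip in N (left out, the last holds). Time passes only in rows, so rows that repeat a pose let the fingers close. It gives the time, the measured TCP pose, the force and the opening at its end, in the units of the state.
- r.read_state(): the state, without advancing time (a new reading comes with each control period).
- r.grab_frame(name): name is "side" or "top" or "wrist"; returns a dict with "pixels" (384x512x3 uint8, blue, green, red), "fov_y" (degrees; the focal length in pixels is half the picture's height over the tangent of half this angle, whatever the lens; pixels are square), "cx", "cy" (the principal point, pixels), "world_to_cam" (4x4, takes a point from world to camera coordinates). Camera axes: x right, y down, z forward; pixel columns grow to the right and rows downward; lengths in m; the calibration is good to about 2 mm. A picture is of the moment at which its call begins. There is no depth.
- r.close_job(): hands the job in, once; it reports no verdict.
Trained networks look in the newest picture that a camera, given by its name, has taken for a name from the list of things; names that differ only in an ending like _2 or _b are one class to them, and where a whole thing is asked for, a point or a joint stands for the part that bears it (a point fixed in the world has none). Each returns a list of dicts, best first, with "conf" (0 to 1); they miss things now and then, are a little off and sometimes report something else, mostly with a low value. They report only what shows in the picture. A call takes as long as a camera call. They do not tell look-alikes from the thing itself.
- r.spot_in(camera, target): "pixel" ([column, row] in pixels, amid what is visible of it).
- r.outline_of(camera, target): "pixels" (384x512 bool, what is visible of it) and "pixel" ([column, row] in pixels, amid what is visible of it).
The state is a dict: "time_s": time; "joint_positions": joint angles; "joint_vel": joint speeds; "tau": joint torques, N m; "tool_pos": TCP position; "tcp_rot": TCP orientation; "wrist_force": force on the tool from outside, world axes, zero at the start; "torque": the same for the moment, N m; "gripper_width": finger opening in m.
Only numpy, scipy, OpenCV 4.12 (cv2) and the standard library are available. Lean on these libraries where they do the work, as an engineer would, in place of code of your own. Each camera call takes 0.05 s, during which the arm holds its last target. There are 200 camera calls.

## Working session

There is one attempt and no reset: what is moved stays moved. The work goes in short steps, Python scripts to look and compute and a shell command to move; the robot and the scene stay as the last step left them, time stands still between calls to the robot, and variables do not carry over. Pictures are saved under pics/ and viewed, about 8 in all and at most 12, crops included, and the job is handed in when it is done.

```bash
mkdir -p pics; cat > h.py <<'E'
import numpy as np, cv2
from workcell import r
def K(f):
    F=f["pixels"].shape[0]/2/np.tan(np.radians(f["fov_y"])/2); return F,f["cx"],f["cy"]
def ray(f,p):
    F,cx,cy=K(f); M=np.array(f["world_to_cam"]); R=M[:3,:3]; o=-R.T@M[:3,3]
    d=R.T@np.array([(p[0]-cx)/F,(p[1]-cy)/F,1]); return o,d/np.linalg.norm(d)
def atz(f,p,z):
    o,d=ray(f,p); return o+d*(z-o[2])/d[2]
def proj(f,P):
    F,cx,cy=K(f); M=np.array(f["world_to_cam"]); c=M[:3,:3]@np.array(P)+M[:3,3]; return np.array([cx+F*c[0]/c[2],cy+F*c[1]/c[2]])
def tri(obs):
    A=np.zeros((3,3));b=np.zeros(3)
    for f,p in obs:
        o,d=ray(f,p);Q=np.eye(3)-np.outer(d,d);A+=Q;b+=Q@o
    X=np.linalg.solve(A,b); return X,[np.linalg.norm(np.cross(X-ray(f,p)[0],ray(f,p)[1])) for f,p in obs]
E
python3 - <<'E'
from h import *
s=r.read_state();print(s["time_s"],s["tool_pos"],s["tcp_rot"],r.pinch_z,s["gripper_width"])
np.set_printoptions(precision=3,suppress=True)
ims=[]
for c in ["side","top","wrist"]:
    f=r.grab_frame(c);cv2.imwrite(f"pics/{c}0.png",f["pixels"]);ims.append(f["pixels"])
    print(c,f["fov_y"],ray(f,(f["cx"],f["cy"])))
    for t in ["seat","cylinder_centre","chock_grip","chock_nose"]:
        print(t,[(np.round(d["pixel"]),round(d["conf"],2)) for d in r.spot_in(c,t)])
E
```

```text
0.0 [0.22047662 0.58442277 0.2133439 ] [-1.79931882e+02 -7.09151658e-03  1.59327797e+02] 0.0188 0.09127714432488185
side 55.32461408423899 (array([0.8  , 0.03 , 0.773]), array([-0.377,  0.439, -0.816]))
seat []
cylinder_centre [(array([181., 188.]), 0.77), (array([274., 189.]), 0.33)]
chock_grip [(array([273., 185.]), 0.84), (array([286., 299.]), 0.55)]
chock_nose [(array([273., 190.]), 0.74), (array([286., 297.]), 0.69)]
top 47.43420190138805 (array([0.403, 0.38 , 0.921]), array([ 0.098,  0.015, -0.995]))
seat [(array([284., 248.]), 0.74)]
cylinder_centre [(array([307., 278.]), 0.97)]
chock_grip [(array([225., 202.]), 0.82), (array([314., 106.]), 0.82)]
chock_nose [(array([221., 203.]), 0.66), (array([315., 108.]), 0.64)]
wrist 64.14336166071455 (array([0.156, 0.61 , 0.384]), array([ 0.227, -0.087, -0.97 ]))
seat [(array([161., 311.]), 0.49)]
cylinder_centre []
chock_grip []
chock_nose []
```

View pics/top0.png

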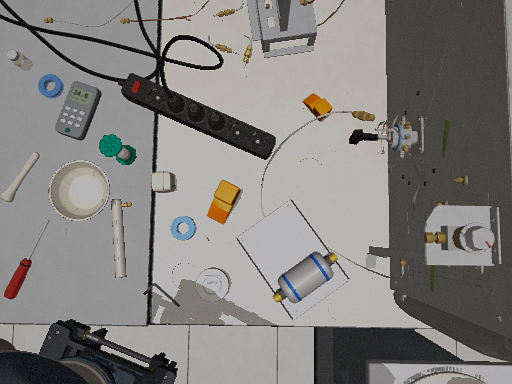

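View pics/side0.png

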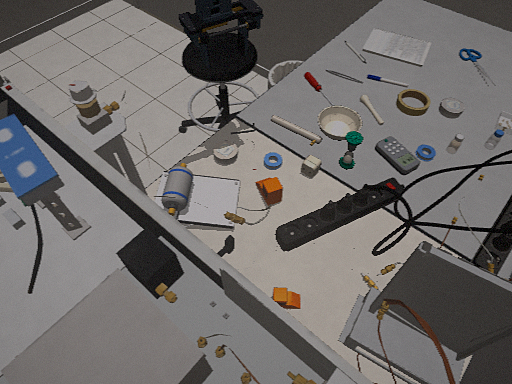

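The top view shows the cylinder on the rack at (305,278). There are two orange chocks: one at (225,202), which looks larger, and a smaller one at (318,106). In the side view they are at (270,190) and (286,298). I'll check the choice and the rack geometry in a close crop.

```bash
python3 - <<'E'
from h import *
np.set_printoptions(precision=3,suppress=True)
t=cv2.imread("pics/top0.png");s=cv2.imread("pics/side0.png")
a=cv2.resize(t[170:330,190:360],None,fx=3.5,fy=3.5,interpolation=cv2.INTER_CUBIC)
b=cv2.resize(s[165:215,245:295],(200,200),interpolation=cv2.INTER_CUBIC)
c=cv2.resize(t[80:130,293:343],(200,200),interpolation=cv2.INTER_CUBIC)
col=np.vstack([b,c,np.zeros((a.shape[0]-400,200,3),np.uint8)]);cv2.imwrite("pics/c1.png",np.hstack([a,col]))
F={c:r.grab_frame(c) for c in["top","side"]}
f=F["top"]
for p in [(225,202),(314,106),(237,238),(292,200),(349,282),(295,319)]: print(p,atz(f,p,0.02))
O={}
for c in F:
    for o in r.outline_of(c,"chock_grip"):
        m=o["pixels"];print(c,o["conf"],o["pixel"],m.sum(),[np.round(x,1) for x in cv2.minAreaRect(np.argwhere(m)[:,::-1].astype(np.float32))])
    for o in r.outline_of(c,"cylinder_centre")[:2]:
        m=o["pixels"];print(c,"cyl",o["conf"],o["pixel"],m.sum(),[np.round(x,1) for x in cv2.minAreaRect(np.argwhere(m)[:,::-1].astype(np.float32))])
print(tri([(F["top"],(225,202)),(F["side"],(270,188))]))
print(tri([(F["top"],(314,106)),(F["side"],(286,298))]))
E
```

```text
(225, 202) [0.472 0.456 0.02 ]
(314, 106) [0.677 0.272 0.02 ]
(237, 238) [0.398 0.43  0.02 ]
(292, 200) [0.478 0.317 0.02 ]
(349, 282) [0.313 0.201 0.02 ]
(295, 319) [0.237 0.31  0.02 ]
top 0.96 [226.5, 205.8] 816 [array([222.5, 201.5]), array([21.9, 39.8]), np.float64(26.6)]
top 0.92 [318.0, 102.8] 397 [array([317.5, 104.5]), array([25.5, 18.4]), np.float64(45.0)]
side 0.91 [275.2, 185.9] 535 [array([271.6, 189.7]), array([27.7, 21.9]), np.float64(63.4)]
side 0.56 [283.9, 299.1] 482 [array([286.5, 297.5]), array([21., 27.]), np.float64(90.0)]
side cyl 0.58 [176.7, 187.3] 1155 [array([177.5, 189.4]), array([26.9, 52.9]), np.float64(14.0)]
(array([0.473, 0.458, 0.017]), [np.float64(0.002236034936806519), np.float64(0.0022360349368065148)])
(array([0.679, 0.269, 0.007]), [np.float64(0.0030263755209786686), np.float64(0.003026375520978702)])
```

View pics/c1.png

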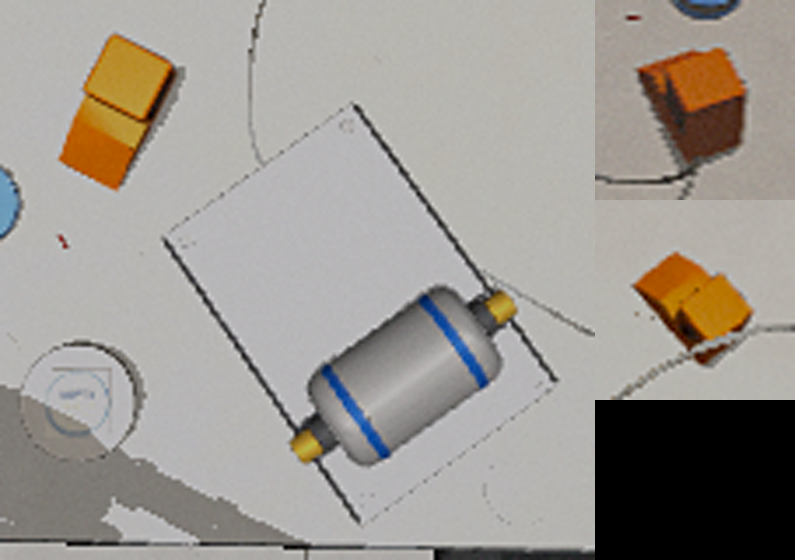

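The crop confirms the larger chock at (225,202). Its bright block top is centred at (227,192) and its thin edge at (215,220), facing lower-left. The rack's low corners are at (237,238) and (291,200), and its high corners at (349,279) and (293,319).

```bash
cat > g.py <<'E'
from h import *
np.set_printoptions(precision=4,suppress=True)
f=r.grab_frame("top");g=r.grab_frame("side")
cr=lambda x,y:(x/3.5+190-.35,y/3.5+170-.35)
bt=[atz(f,cr(*p),.06) for p in[(114,34),(173,66),(143,121),(84,93)]]
ne=[atz(f,cr(*p),.002) for p in[(60,160),(117,189)]]
B=np.mean(bt,0);N=np.mean(ne,0)
print("block sides",[np.linalg.norm(bt[i]-bt[i-1]) for i in range(4)],"edge",np.linalg.norm(ne[0]-ne[1]))
print("B",B,"N",N,"dist",np.linalg.norm((N-B)[:2]),"yaw",np.degrees(np.arctan2(*(N-B)[1::-1])))
for v in (bt[3]-bt[0],bt[2]-bt[1],ne[1]-ne[0],bt[2]-bt[3]): print(np.degrees(np.arctan2(v[1],v[0])))
print("tri",tri([(f,cr(128.5,78.5)),(g,(273,185))]))
L=[atz(f,cr(*p),.017) for p in[(164,238),(355,104)]];H=[atz(f,cr(*p),.034) for p in[(556,380),(360,522)]]
print("rack",L,H,[np.linalg.norm(a-b) for a,b in((L[0],L[1]),(H[0],H[1]),(L[0],H[1]),(L[1],H[0]))])
lm=np.mean(L,0);hm=np.mean(H,0);u=hm-lm;u/=np.linalg.norm(u)
print("uphill yaw",np.degrees(np.arctan2(u[1],u[0])),"acr",[np.degrees(np.arctan2(*(a-b)[1::-1])) for a,b in((L[0],L[1]),(H[1],H[0]))])
seat=lm+u*.145; print("seat",seat,"from high",hm-u*.055)
print("cyl axis at z", [atz(f,cr(*p),seat[2]+.031) for p in[(306,445),(500,306)]])
print("side rack corners proj",[proj(g,p) for p in L+H])
E
python3 g.py
```

```text
block sides [np.float64(0.03755504453218293), np.float64(0.03826296669032997), np.float64(0.03545210435024931), np.float64(0.037087836327245584)] edge 0.03860148941201019
B [0.4883 0.4501 0.06  ] N [0.4357 0.4778 0.002 ] dist 0.059372677716746584 yaw 152.29241476478907
154.34514926990136
152.47824117083704
-116.001182732084
-114.58322350494554
tri (array([0.4893, 0.4511, 0.0522]), [np.float64(0.0003748233138216406), np.float64(0.000374823313821696)])
rack [array([0.3985, 0.4308, 0.017 ]), array([0.4791, 0.3191, 0.017 ])] [array([0.3213, 0.2048, 0.034 ]), array([0.2404, 0.3159, 0.034 ])] [np.float64(0.13772904050598953), np.float64(0.13746771048283274), np.float64(0.19621077842683082), np.float64(0.19553161264705785)]
uphill yaw -144.03664874694954 acr [np.float64(125.7951691517856), np.float64(126.07899457787107)]
seat [0.3219 0.2901 0.0296] from high [0.3252 0.2925 0.0292]
cyl axis at z [array([0.2863, 0.3478, 0.0606]), array([0.3639, 0.2408, 0.0606])]
side rack corners proj [array([240.0796, 179.3965]), array([233.7817, 225.9916]), array([150.9515, 216.7709]), array([163.9958, 170.7898])]
```

```bash
python3 -m inch '[[-10,-1,0,0],[-30,-3,5,0.01],[-60,-6,15,0.02],[-90,-9,25,0.03],[-120,-12,35,0.04],[-150,-15,45,0.05],[-180,-18,55,0.06],[-210,-21,60,0.07],[-240,-25,70,0.08],[-265,-27,75,0.09],[-285,-29,80,0.1],[-298,-30,84,0.1],[-298,-30,84,0.1],[-298,-30,84,0.1],[-298,-30,84,0.1]]' 1 25
cat > w.py <<'E'
from h import *
import sys
np.set_printoptions(precision=4,suppress=True)
s=r.read_state();print(s["time_s"],s["tool_pos"],s["tcp_rot"],s["gripper_width"],s["wrist_force"])
f=r.grab_frame("wrist");cv2.imwrite(sys.argv[1],f["pixels"])
for t in ["chock_grip","chock_nose","seat"]: print(t,[(np.round(d["pixel"]),round(d["conf"],2)) for d in r.spot_in("wrist",t)])
E
python3 w.py pics/w1.png; python3 - <<'E'
from h import *
f=r.grab_frame("wrist")
for n,P in dict(B=(.4883,.4501,.06),N=(.4357,.4778,.0)).items(): print(n,proj(f,P))
E
```

```text
time_s: 2.4
tool_pos: [0.4882, 0.4518, 0.1301]
tcp_rot: [-180.0, -0.0, 153.6]
wrist_force: [0.5, 0.3, 0.4]
gripper_width: 0.0915
2.4 [0.4882 0.4518 0.1301] [-179.9992   -0.0157  153.6357] 0.09154690516580298 [0.5108 0.2846 0.3505]
chock_grip [(array([258., 178.]), 0.68)]
chock_nose [(array([259., 176.]), 0.7)]
seat [(array([ 91., 140.]), 0.6)]
B [254.41530809 205.20378702]
N [256.42026104 128.245773  ]
```

View pics/w1.png

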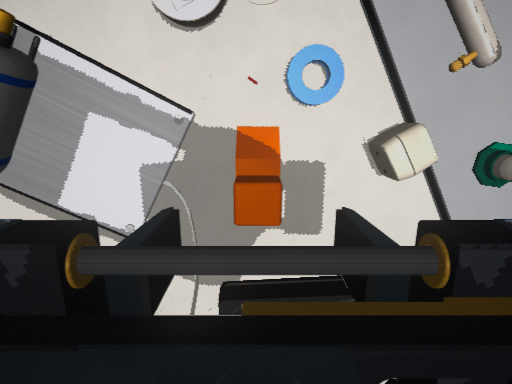

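The wrist view shows the chock square between the fingers. Its block top is at (258,201) and its thin edge at (258,127), within 3 mm of the estimate. I'll descend and grip.

```bash
python3 - <<'E'
from h import *
f=r.grab_frame("wrist");print(atz(f,(258,201),.06),atz(f,(258,127),.002))
for c in((193,113),(128,239)):print(atz(f,c,.017))
E
python3 -m inch '[[1,0,10,0],[2,0,30,0],[2,0,50,0],[2,0,70,0],[2,0,90,0],[2,0,103,0],[2,0,111,0],[2,0,111,0],[2,0,111,0]]' 1 25
python3 -m inch '[[0,0,0,0],[0,0,0,0],[0,0,0,0],[0,0,0,0],[0,0,0,0],[0,0,0,0],[0,0,0,0],[0,0,0,0]]' 0 25
```

```text
[0.48650806 0.45422694 0.06      ] [0.43538547 0.47962281 0.002     ]
[0.39811919 0.43306366 0.017     ]
[0.47512775 0.31613231 0.017     ]
time_s: 3.45
tool_pos: [0.4871, 0.4525, 0.0191]
tcp_rot: [180.0, 0.0, 153.6]
wrist_force: [-0.8, 1.1, 0.0]
gripper_width: 0.0912
time_s: 4.12
tool_pos: [0.4871, 0.4524, 0.0189]
tcp_rot: [180.0, 0.0, 153.6]
wrist_force: [-0.3, -0.2, -0.0]
gripper_width: 0.0405
```

```bash
python3 -m inch '[[0,0,-15,0],[0,0,-35,0],[0,0,-55,0],[1,-8,-70,-0.08],[3,-20,-70,-0.18],[5,-32,-70,-0.28],[8,-44,-70,-0.38],[10,-56,-70,-0.48],[12,-68,-70,-0.58],[15,-80,-70,-0.69],[18,-92,-70,-0.79],[20,-102,-70,-0.89],[22,-112,-70,-0.99],[22,-117,-70,-1.06],[22,-117,-70,-1.087],[22,-117,-70,-1.087],[22,-117,-70,-1.087],[22,-117,-70,-1.087]]' 0 25
python3 w.py pics/w2.png; python3 - <<'E'
from h import *
f=r.grab_frame("wrist");u=np.array([-.81,-.587,0]);s=np.array([.322,.2905,.0296])
v=np.array([-.587,.81,0])
print("proj seat",proj(f,s),"nose",proj(f,r.read_state()["tool_pos"]*[1,1,0]+u*.06+[0,0,.07]))
print("low corners",[proj(f,s-.1445*u+k*v-[0,0,.0126]) for k in(-.07,.07)],"cyl ends",[proj(f,s-.003*u+k*v+[0,0,.031]) for k in (-.073,.073)])
t=r.grab_frame("top");cv2.imwrite("pics/t2.png",cv2.resize(t["pixels"][170:330,190:360],None,fx=3.5,fy=3.5))
E
```

```text
time_s: 5.62
tool_pos: [0.4155, 0.3575, 0.0889]
tcp_rot: [180.0, 0.0, -144.2]
wrist_force: [0.0, 0.2, -1.5]
gripper_width: 0.0404
5.6167 [0.4155 0.3575 0.0889] [ 179.9999    0.0116 -144.1947] 0.040364223623232956 [ 0.002   0.2161 -1.5169]
chock_grip [(array([257., 206.]), 0.62)]
chock_nose [(array([258., 206.]), 0.58)]
seat [(array([257., 132.]), 0.84)]
proj seat [256.08944762  46.9561962 ] nose [255.06961894 130.59029001]
low corners [array([173.59962536, 236.18892914]), array([339.3833269 , 236.01732119])] cyl ends [array([133.10750788,  41.07966837]), array([378.76034849,  40.76988481])]
```

View pics/w2.png

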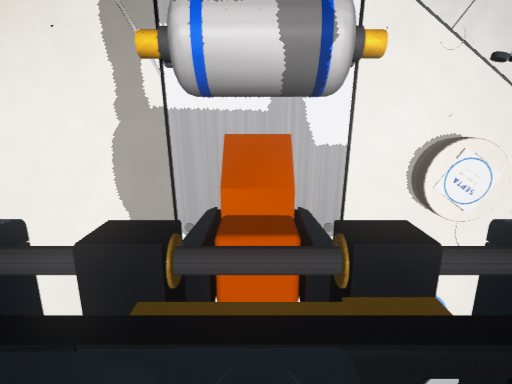

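The chock's thin edge at (258,134) is centred between the rack edges (168 and 351 on that row) and square to the cylinder, whose low side is at row 97. I'll lower it to nose contact, then let it pitch flat in a light grip.

```bash
python3 -m inch '[[0,0,10,0],[0,0,25,0],[0,0,36,0],[0,0,41,0],[0,0,42,0],[0,0,43,0],[0,0,43,0]]' 0 25
python3 -m inch '[[0,0,0,0],[0,0,0.5,0],[0,0,1,0],[0,0,1.5,0],[0,0,2,0],[0,0,2,0]]' 0 6
python3 -m inch '[[0,0,0.5,0],[0,0,1,0],[0,0,1.5,0],[0,0,2,0],[0,0,2.5,0],[0,0,3,0],[0,0,3,0]]' 0 6
```

```text
time_s: 6.5
tool_pos: [0.4155, 0.3575, 0.046]
tcp_rot: [-180.0, 0.0, -144.1]
wrist_force: [-0.0, -0.3, -1.7]
gripper_width: 0.04
time_s: 7.0
tool_pos: [0.4154, 0.3575, 0.044]
tcp_rot: [180.0, 0.0, -144.1]
wrist_force: [-0.3, 0.2, 0.3]
gripper_width: 0.0402
time_s: 7.58
tool_pos: [0.4155, 0.3575, 0.0409]
tcp_rot: [-180.0, 0.0, -144.1]
wrist_force: [2.6, 1.2, 2.6]
gripper_width: 0.0401
```

```bash
python3 -m inch '[[0,0,0.5,0],[0,0,1,0],[0,0,1,0],[4,0,0.7,0],[8,0,0.3,0],[12,0,0,0],[16,0,-0.4,0],[20,0,-0.7,0],[24,0,-1.1,0],[28,0,-1.4,0],[30,0,-1.6,0],[30,0,-1.6,0]]' 0 6
python3 w.py pics/w3.png
```

```text
time_s: 8.58
tool_pos: [0.3902, 0.3392, 0.0424]
tcp_rot: [180.0, -0.1, -144.1]
wrist_force: [-0.9, -0.5, 0.2]
gripper_width: 0.0396
8.5833 [0.3902 0.3392 0.0424] [ 179.9982   -0.072  -144.1213] 0.03964904119662424 [-0.9287 -0.507   0.2211]
chock_grip [(array([256., 217.]), 0.9)]
chock_nose [(array([256., 214.]), 0.56)]
seat [(array([222., 161.]), 0.64)]
```

View pics/w3.png

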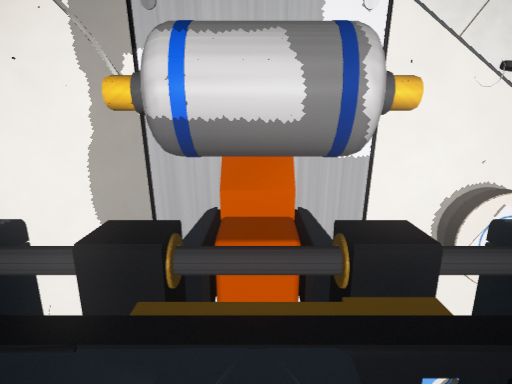

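The chock is centred at column 257, with its nose now just under the cylinder's low edge at row 157. About 13 mm remain, so I'll go in small steps and watch the force.

```bash
python3 -m inch '[[2,0,-0.2,0],[4,0,-0.3,0],[6,0,-0.5,0],[8,0,-0.7,0],[8,0,-0.7,0],[8,0,-0.7,0]]' 0 6
python3 -m inch '[[0.7,0,0,0],[1.4,0,-0.1,0],[2,0,-0.2,0],[2,0,-0.2,0]]' 0 6
python3 - <<'E'
from h import *
for c in("top","wrist"):
    f=r.grab_frame(c);cv2.imwrite(f"pics/{c}4.png",f["pixels"])
    for o in r.outline_of(c,"cylinder_centre")[:1]: print(c,o["conf"],cv2.minAreaRect(np.argwhere(o["pixels"])[:,::-1].astype(np.float32)))
f=cv2.imread("pics/top0.png");t=cv2.imread("pics/top4.png")
k=lambda m:cv2.resize(m[200:320,230:360],None,fx=3,fy=3,interpolation=cv2.INTER_CUBIC)
cv2.imwrite("pics/c4.png",np.hstack([k(f),k(t)]))
E
```

```text
time_s: 9.28
tool_pos: [0.3844, 0.335, 0.0432]
tcp_rot: [-180.0, -0.0, -144.1]
wrist_force: [-0.7, -0.2, -1.4]
gripper_width: 0.0399
time_s: 9.62
tool_pos: [0.3835, 0.3343, 0.0436]
tcp_rot: [-180.0, 0.1, -144.1]
wrist_force: [2.8, 2.2, -2.2]
gripper_width: 0.0399
wrist 0.78 ((262.4999694824219, 105.99998474121094), (314.99993896484375, 131.99996948242188), 0.0)
```

View pics/c4.png

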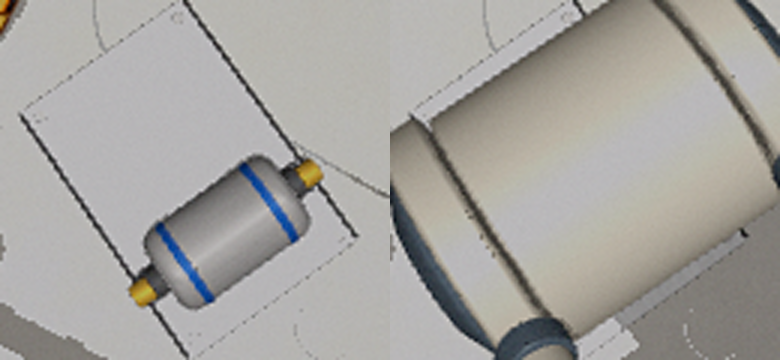

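A contact force of about 3.6 N downhill has built up, so the chock is touching the cylinder. The arm blocks the top view. I'll lower slightly onto the rack, ease off and release.

```bash
python3 -m inch '[[-0.5,0,0.5,0],[-0.5,0,1,0],[-0.5,0,1.5,0],[-0.5,0,2,0],[-0.5,0,2,0]]' 0 6
python3 -m inch '[[0,0,0,0],[0,0,0,0],[0,0,0,0],[0,0,0,0],[0,0,0,0],[0,0,0,0]]' 0.7 6
python3 -m inch '[[0,0,-5,0],[0,0,-20,0],[0,0,-40,0],[0,0,-60,0],[0,0,-80,0],[0,0,-100,0],[-20,0,-120,0],[-50,0,-130,0],[-80,0,-140,0],[-110,0,-140,0],[-140,0,-140,0],[-160,0,-140,0],[-160,0,-140,0],[-160,0,-140,0]]' 0.7
python3 - <<'E'
from h import *
k=lambda m,a:cv2.resize(m[a[0]:a[1],a[2]:a[3]],(390,360),interpolation=cv2.INTER_CUBIC)
f=r.grab_frame("top");t=f["pixels"];s=r.grab_frame("side")["pixels"]
cv2.imwrite("pics/top5.png",t);cv2.imwrite("pics/side5.png",s)
cv2.imwrite("pics/c5.png",np.hstack([k(t,(200,320,230,360)),k(s,(150,240,150,248))]))
for c in("top","side"):
  for o in r.outline_of(c,"cylinder_centre")[:1]: print(c,o["conf"],o["pixel"],cv2.minAreaRect(np.argwhere(o["pixels"])[:,::-1].astype(np.float32)))
E
```

```text
time_s: 10.23
tool_pos: [0.3838, 0.3345, 0.0416]
tcp_rot: [-180.0, 0.1, -144.1]
wrist_force: [4.0, 3.2, 2.1]
gripper_width: 0.0397
time_s: 10.73
tool_pos: [0.3832, 0.3341, 0.0413]
tcp_rot: [180.0, -0.0, -144.1]
wrist_force: [-0.7, -0.4, 0.4]
gripper_width: 0.0637
time_s: 11.9
tool_pos: [0.5132, 0.4281, 0.1811]
tcp_rot: [180.0, -0.0, -144.1]
wrist_force: [-0.1, -0.6, 0.7]
gripper_width: 0.0637
side 0.73 [174.4, 190.1] ((176.99603271484375, 188.8939208984375), (26.11182975769043, 53.15070343017578), 11.888657569885254)
```

View pics/c5.png

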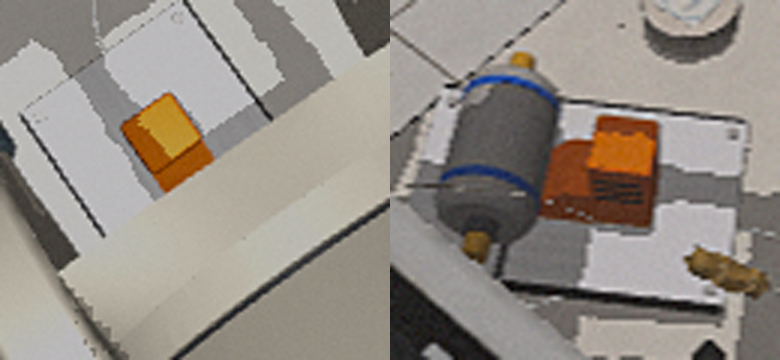

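The side crop shows the chock upright on the plate against the low side of the cylinder, which hasn't visibly moved. I'll do a numeric check of nose and square from the top view.

```bash
python3 - <<'E'
from h import *
np.set_printoptions(precision=4,suppress=True)
f=r.grab_frame("top");g=r.grab_frame("side")
yaw=np.radians(-144.1);u=np.array([np.cos(yaw),np.sin(yaw),0]);v=np.array([-u[1],u[0],0]);s=np.array([.322,.2905,.0296])
c=[atz(f,(x/3+230-.33,y/3+200-.33),.083) for x,y in((123,127),(165,94),(201,138),(160,172))]
d=np.mean(c,0)-s;print("block top in seat",d@u,d@v,"nose x",d@u+.0052+.061)
for a,b in((0,3),(1,2)):w=c[b]-c[a];print(np.degrees(np.arctan2(w[1],w[0])),np.linalg.norm(w))
# cylinder shift from side outline templates
a=cv2.imread("pics/side0.png",0);b=g["pixels"];b=cv2.cvtColor(b,cv2.COLOR_BGR2GRAY)
for n,(x0,x1,y0,y1) in dict(brassTop=(172,190,158,180),brassLow=(164,184,190,218)).items():
    m=cv2.matchTemplate(b[y0-6:y1+6,x0-6:x1+6],a[y0:y1,x0:x1],cv2.TM_CCOEFF_NORMED);_,q,_,p=cv2.minMaxLoc(m);print(n,q,p[0]-6,p[1]-6)
M=(proj(g,s+[0,0,.031]+.01*u)-proj(g,s+[0,0,.031]));print("px per 10mm uphill",M)
E
```

```text
block top in seat -0.08093676092482464 0.0013118206454145395 nose x -0.014736760924824649
-139.6980245041245 0.03663586874410175
-140.03465021975492 0.03582271617973087
brassTop 0.4413338899612427 0 0
brassLow 0.7831487655639648 0 0
px per 10mm uphill [-4.1226 -0.2648]
```

Every value is inside its limits: nose x about −15 mm, y about 1 mm, angle about 4° at most, cylinder shift 0 px. I'll hand in.

```bash
python3 -c "
from workcell import r
print(r.read_state()['time_s'],r.close_job())"
```

```text
the job is handed in; nothing more can be done
12.2 None
```

I gripped the larger orange chock, set it on the rack and let it pitch flat onto the slope. I then pushed it thin edge first until it met the low side of the cylinder (about 3.6 N, rising to about 5 N as I settled it). I released it, pulled the arm back and handed in at 12.2 s; no verdict is reported.

**Last checks:**

| Check | Measured | Limit |
|---|---|---|
| Nose x relative to seat | about −15 mm | −24.5 to 2 mm |
| Nose y relative to seat | about 1 mm | ±25 mm |
| Off square | at most about 4° | about 14° (0.27 rad) |
| Cylinder shift (side view) | 0 px (about 4 px per 10 mm) | 15 mm |

In the side picture the chock stands upright on the plate, against the cylinder.

**Weaker evidence:**
- **Nose position:** the arm hid part of the top view, so I worked out the nose from the block's top rather than seeing it directly. I expect about 3 mm of error.
- **Nose height:** I did not measure this directly. I relied on the side picture showing the chock flat on the plate.
- **Cylinder match:** the image match at one nipple was weak (0.44), because the lighting had changed. The other nipple matched at 0.78, and the two agreed.

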